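# Present a power module over its guide pins

## Task

Take the longer of the two power modules out of the parts bin, carry it over the chassis wall, and finish with it held still and level about a centimetre above the tips of the two guide pins on the heat sink, each of its flange holes centred over a pin, so that the fitter can check the seat before it goes down. Do not lower it onto the pins, let it touch the chassis or let go: the program ends with the gripper still holding it there. Leave all the other parts where they are.

Things in the scene. Friction and masses are not known exactly. Their poses are not given: they have to be found in the camera images.
- long_module: The longer power module: black brick 58 x 34 mm on an aluminium base plate 102 x 34 x 8 mm with 22 mm end flanges, each with a 10 mm through-hole, 80 mm apart. 30 mm high, brass terminals add 2 mm. 0.18 kg. Origin: centre of the underside; x along its length, y across, z up; same either way round. Lies flat in any one bin compartment; grip the brick across its 34 mm width from above.
- bin: Fixed red plastic parts bin, 260 x 250 mm, 35 mm high, open on top; walls, dividers and floor 5 mm thick; 2 x 2 compartments of 122 x 117 mm, one part in each. Origin: centre of the underside on the bench; x along the 260 mm side, z up. It stands to the robot's left or right, the chassis on the other side.
- chassis: Fixed open-topped chassis of dark sheet steel, 260 x 240 mm, walls 100 mm high, fans on the -x wall. Inside, a finned aluminium heat sink 110 x 150 mm, top at 40 mm, centred at chassis x = -20 mm; along the +x wall five black capacitors 32 mm across, 75 mm high, centres at x = +98 mm. Origin: centre of the underside on the bench; x along the 260 mm side, y along the 240 mm side, z up.
- seat (a point): Point midway between the tips of the two steel guide pins on the heat sink, at tip height (62 mm above the bench). The pins stand upright, 6 mm thick with short bevelled tips, 22 mm tall above the heat sink, 40 mm to either side of this point along this frame's y axis (axes as the chassis).
- short_module: Bystander: the shorter power module, same build, 68 mm long, 34 mm wide, 30 mm high, with a 24 mm brick and holes 46 mm apart. Origin: centre of the underside. In another compartment of the bin.
- choke: Bystander: copper ring choke, 52 mm across, bore 24 mm, 20 mm high, lying flat in a compartment of the bin. Origin: centre of the underside.
- capacitor: Bystander: single can capacitor 35 mm across, 36 mm high, standing in a compartment of the bin. Origin: centre of the underside.
- bottle: Bystander: closed clear plastic bottle 56 mm across, 165 mm high, standing on the bench between bin and chassis. Origin: centre of the underside.
- screwdriver: Bystander: screwdriver lying on the bench between the robot and the bottle, 150 mm long. Origin: on the bench under its middle.
- terminal_strip: Bystander: black terminal strip 34 x 80 mm, 18 mm high, lying on the bench beyond the bottle. Origin: centre of the underside.
There are look-alikes about, which are no part of the job. What is shaped like the long_module but blue or brown is not meant.

How it is judged:
By the outcome, as a careful person would: the job done as asked, in the order asked, and still so for the second after the job is handed in, while the arm keeps its last pose, push and grip.
It also fails if it takes over 45 s, if anything falls off the work surface, if the arm or the gripper's body presses on something with over 40 N, if the wrist force passes 120 N, or if a joint passes its speed limit or range.

## Robot

A 6-joint arm with a two-finger parallel gripper is mounted at the origin on the work surface. World frame = base frame: x ahead of the robot, y to its left, z up, the work surface at z = 0. Lengths are in m, angles in rad, forces in N, time in s.
With the tool pointing down it reaches from about 0.25 to 0.725 m from the base axis. Payload 4 kg.
Tool frame: the origin (TCP) lies at the very end of the fingers, on their centre line; the grasp point (between the pads) lies 19 mm behind it; z points along the fingers, y is the line along which they close (so a half turn about z gives the same grasp; the last joint's range is limited). The gripper opens to 85 mm and grips with 20 to 120 N. Pads are 22 mm wide; open, the fingers measure 114 mm over their backs; the gripper's body (76 mm by 85 mm) begins 54 mm behind the grasp point. The pads swing forward as they close: fully open they stand 13 mm farther back than shut.
Start: joints at [0, 0.241, 0.005, 1.335, 0, 1.571], TCP at [0.5, -0, 0.231] pointing down, gripper open.
Joint ranges: [-2.72, 2.72], [-1.05, 1.87], [-1.09, 1.28], [-1.99, 2.15], [-1.42, 1.44], [-3.14, 3.14]. Speed limits (rad/s): [2.79, 2.79, 3.14, 3.14, 3.14, 3.14].

## Interface

Orientations are given as a unit quaternion [x, y, z, w].
In Python, from workcell import bot, vision, workorder, boxes_of gives the robot as it stands.
- The arm moves only by the tool send_rows, never from a script. Its argument "motion" is text: rows parted by semicolons, each of 5 numbers parted by spaces: the closure, from -1 (fully open) to 1 (shut), so that 0 is half open, then the shift along the tool's x, y, z in cm, then the turn about the tool's z in rad. In form: claw x y z twist; .... A call has 1 to 5 rows; each row is the pose to reach, as a shift and turn from the pose commanded when the call began, along the tool's axes at that moment; what a row does not reach only later rows make up. A row lasts 1/10 s, in which the tool goes at most 50 mm and 8.59 degrees, less where a joint would pass 70% of its speed; a pose out of reach is approached as far as the arm can. A call with a gripper value outside its range is refused whole. The fingers move at their own pace and stop on an object; the grip force is fixed at half the most. Time passes only in rows, so rows that repeat a pose let the fingers close. It gives the time, the measured TCP pose, the force, the opening and the grip force at its end, in the units of the state.
- bot.get_obs(): the state, without advancing time (a new reading comes with each control period).
- vision.camera(name): name is "scene" or "side" or "wrist"; returns the picture (400x640x3 uint8, red, green, blue); there is no depth.
- vision.camera_model(name): a dict with "fov_y" (degrees; the focal length in pixels is half the picture's height over the tangent of half this angle, whatever the lens; pixels are square), "cx", "cy" (the principal point, pixels), "world_from_camera" (4x4, takes a point from camera to world coordinates); the wrist camera has in their place "hand_eye" (4x4, takes a point from camera to tool coordinates, whose origin is the TCP and whose axes are the flange's). Camera axes: x right, y down, z forward; pixel columns grow to the right and rows downward; lengths in m; the calibration is good to about 2 mm. A picture is of the moment at which its call begins: read the wrist's pose just before it. camera_model takes no time and is no camera call.
- workorder.job_done(): hands the job in; it is judged then, once.
Trained networks look in the newest picture that a camera, given by its name, has taken for a name from the list of things; names that differ only in an ending like _2 or _b are one class to them, and where a whole thing is asked for, a point or a joint stands for the part that bears it (a point fixed in the world has none). Each returns a list of dicts, best first, with "conf" (0 to 1); they miss things now and then, are a little off and sometimes report something else, mostly with a low value. They report only what shows in the picture. A call takes as long as a camera call. They do not tell look-alikes from the thing itself.
- boxes_of(camera, target): "rect" ([centre column, centre row, width, height] in pixels, round what is visible of it).
The state is a dict: "clock": time; "joint_pos": joint angles; "joint_vel": joint speeds; "tau": joint torques, N m; "eef_pos": TCP position; "tool_rot": TCP orientation; "ft_force": force on the tool from outside, world axes, zero at the start; "ft_torque": the same for the moment, N m; "grip_width": finger opening in m; "grasp_force": force on a finger pad.
Only numpy, scipy, OpenCV 4.12 (cv2) and the standard library are available. Lean on these libraries where they do the work, as an engineer would, in place of code of your own. Each camera call takes 0.05 s, during which the arm holds its last target. There are 200 camera calls.

## Working session

There is one attempt and no reset: what is moved stays moved. The work goes in short steps, Python scripts to look and compute and a tool call to move; the robot and the scene stay as the last step left them, time stands still between calls to the robot, and variables do not carry over. Pictures are saved under pics/ and viewed, at most 10 in all, crops included, and the job is handed in when it is done.

Besides the shell and the picture viewer there is one more tool, called as name(argument=value, ...) on one line, values as JSON. send_rows: Moves the arm, as the interface text tells. Its arguments: {"type":"object","properties":{"motion":{"type":"string"}},"required":["motion"]}

```bash
mkdir -p pics; cat > h.py <<'E'
import numpy as np, cv2
from workcell import bot, vision, workorder, boxes_of
from scipy.spatial.transform import Rotation as R
def model(name, obs=None):
    m=vision.camera_model(name); f=200/np.tan(np.radians(m["fov_y"])/2)
    if name=="wrist":
        o=obs or bot.get_obs(); T=np.eye(4); T[:3,:3]=R.from_quat(o["tool_rot"]).as_matrix(); T[:3,3]=o["eef_pos"]
        W=T@np.array(m["hand_eye"])
    else: W=np.array(m["world_from_camera"])
    return f,m["cx"],m["cy"],W
def p2w(M,uv,z):
    f,cx,cy,W=M; uv=np.atleast_2d(uv).astype(float)
    d=np.c_[(uv[:,0]-cx)/f,(uv[:,1]-cy)/f,np.ones(len(uv))]@W[:3,:3].T
    return W[:3,3]+d*((z-W[2,3])/d[:,2])[:,None]
def w2p(M,P):
    f,cx,cy,W=M; p=(np.atleast_2d(P)-W[:3,3])@W[:3,:3]
    return np.c_[f*p[:,0]/p[:,2]+cx,f*p[:,1]/p[:,2]+cy]
def snap(name,fn):
    im=vision.camera(name); cv2.imwrite("pics/"+fn,im[...,::-1]); return im
E
python3 - <<'E'
from h import *
for c in ["scene","side"]:
    snap(c,c+"0.png"); M=model(c); print(c,M[0],M[3].round(3).tolist(), {k:v for k,v in vision.camera_model(c).items() if k[0]!='w'})
    for t in ["long_module","short_module","bin","chassis","seat","bottle"]:
        for b in boxes_of(c,t)[:3]: print(t,round(b["conf"],2),np.round(b["rect"]).tolist(), p2w(M,b["rect"][:2],0.02).round(3).tolist())
print(vision.camera_model("wrist")); print(bot.get_obs()["tool_rot"], bot.get_obs()["clock"])
E
```

```text
scene 396.62732547182236 [[0.733, 0.458, -0.504, 1.066], [0.681, -0.483, 0.551, -0.828], [0.009, -0.746, -0.665, 0.841], [0.0, 0.0, 0.0, 1.0]] {'fov_y': 53.51920553786509, 'cx': 320.9845390782081, 'cy': 194.35548755098839}
long_module 0.88 [346.0, 226.0, 32.0, 21.0] [[0.589, -0.198, 0.02]]
long_module 0.82 [276.0, 183.0, 34.0, 13.0] [[0.303, -0.206, 0.02]]
long_module 0.59 [225.0, 185.0, 32.0, 25.0] [[0.194, -0.326, 0.02]]
short_module 0.66 [317.0, 247.0, 27.0, 24.0] [[0.584, -0.314, 0.02]]
bin 0.94 [319.0, 230.0, 126.0, 96.0] [[0.543, -0.264, 0.02]]
bin 0.55 [290.0, 222.0, 18.0, 14.0] [[0.463, -0.297, 0.02]]
chassis 0.6 [413.0, 148.0, 111.0, 81.0] [[0.517, 0.261, 0.02]]
seat 0.94 [410.0, 146.0, 106.0, 78.0] [[0.503, 0.264, 0.02]]
bottle 0.67 [387.0, 181.0, 24.0, 54.0] [[0.557, 0.046, 0.02]]
side 395.45794403265836 [[-0.974, -0.097, 0.203, 0.195], [-0.225, 0.467, -0.855, 0.873], [-0.012, -0.879, -0.477, 0.672], [0.0, 0.0, 0.0, 1.0]] {'fov_y': 53.6553514047039, 'cx': 321.0448584225702, 'cy': 204.58404967716098}
long_module 0.73 [372.0, 227.0, 30.0, 22.0] [[0.283, -0.184, 0.02]]
long_m
[... 248 characters left out ...]
545, 0.22, 0.02]]
bin 0.76 [306.0, 214.0, 84.0, 50.0] [[0.507, -0.225, 0.02]]
seat 0.73 [243.0, 305.0, 149.0, 121.0] [[0.541, 0.227, 0.02]]
bottle 0.78 [257.0, 226.0, 17.0, 47.0] [[0.639, -0.119, 0.02]]
{'fov_y': 59.16454553817341, 'cx': 317.8471177063857, 'cy': 197.942883038742, 'hand_eye': array([[ 3.48568587e-04, -9.55765602e-01, -2.94129211e-01,
         7.65725199e-02],
       [ 9.99999881e-01,  4.33719170e-04, -2.24273262e-04,
        -6.58154561e-04],
       [ 3.41922146e-04, -2.94129098e-01,  9.55765639e-01,
        -1.42739479e-01],
       [ 0.00000000e+00,  0.00000000e+00,  0.00000000e+00,
         1.00000000e+00]])}
[7.07099170e-01 7.07114390e-01 3.74981424e-05 3.21900844e-05] 0.7
```

View pics/scene0.png

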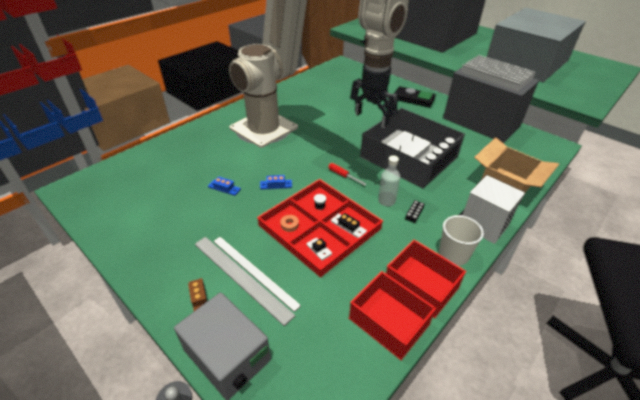

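View pics/side0.png

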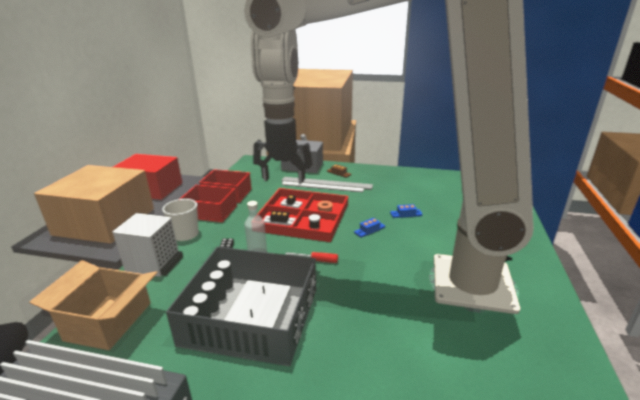

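The scene picture shows the bin with the long module at about (347,222), which works out to world (0.59, -0.20), and the short one at (318,247). The blue and brown look-alikes lie outside the bin. The chassis is on the left (+y) with its pins visible in the side view at (264,290) and (251,314). I'll move the wrist camera over the long module.

send_rows(motion="-1 -3.5 1.5 0 0; -1 -7 3 0 0; -1 -10.5 4.5 0 0; -1 -14 6 0 0; -1 -17 8 0 0")

```text
clock: 1.2
eef_pos: [0.5801, -0.1718, 0.2315]
tool_rot: [0.707, 0.707, -0.0, 0.0]
ft_force: [0.6, 0.7, -0.2]
grip_width: 0.0851
grasp_force: 0.0
```

send_rows(motion="-1 0 0 0 0; -1 0 0 0 0")

```text
clock: 1.4
eef_pos: [0.5798, -0.1705, 0.2305]
tool_rot: [0.708, 0.707, -0.0, -0.001]
ft_force: [-0.4, -0.3, 0.3]
grip_width: 0.0856
grasp_force: 0.0
```

```bash
python3 - <<'E'
from h import *
o=bot.get_obs(); M=model("wrist",o); snap("wrist","w1.png")
print(o["clock"],o["eef_pos"],o["tool_rot"])
for t in ["long_module","short_module","bin"]:
    for b in boxes_of("wrist",t)[:3]: print(t,round(b["conf"],2),np.round(b["rect"]).tolist(), p2w(M,b["rect"][:2],0.02).round(3).tolist())
E
```

```text
1.4 [ 0.57979643 -0.17052108  0.23046213] [ 7.07611458e-01  7.06601285e-01 -2.14766229e-04 -7.75991556e-04]
long_module 0.95 [324.0, 180.0, 100.0, 44.0] [[0.585, -0.183, 0.02]]
long_module 0.68 [18.0, 286.0, 36.0, 40.0] [[0.237, -0.307, 0.02]]
long_module 0.57 [54.0, 189.0, 86.0, 88.0] [[0.303, -0.192, 0.02]]
short_module 0.85 [322.0, 284.0, 63.0, 45.0] [[0.584, -0.305, 0.02]]
bin 0.79 [265.0, 223.0, 280.0, 239.0] [[0.522, -0.23, 0.02]]
```

View pics/w1.png

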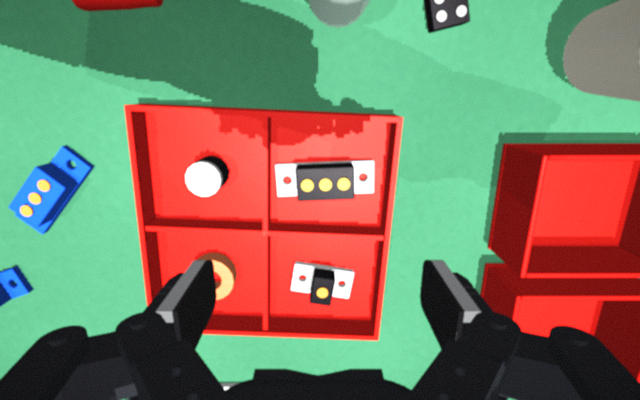

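The wrist picture shows the long module at (324,180), its holes at (287,181) and (363,177), lying nearly along world x. I'll measure it from the holes.

```bash
cat >> h.py <<'E'
def holes(im,roi,thr=150):
    x0,y0,x1,y1=roi; c=cv2.resize(im[y0:y1,x0:x1],None,fx=4,fy=4,interpolation=cv2.INTER_CUBIC)
    m=(c.min(2)>thr).astype(np.uint8); cs,h=cv2.findContours(m,cv2.RETR_CCOMP,cv2.CHAIN_APPROX_NONE)
    out=[]
    for k,a in zip(cs,h[0] if h is not None else []):
        if a[3]>=0 and cv2.contourArea(k)>60:
            q=cv2.moments(k); out.append((q["m10"]/q["m00"]/4+x0-.375,q["m01"]/q["m00"]/4+y0-.375,cv2.contourArea(k)/16))
    return out
E
python3 - <<'E'
from h import *
M=model("wrist"); im=cv2.imread("pics/w1.png")[...,::-1]
hs=holes(im,(268,150,385,210)); print(np.round(hs,1).tolist())
print(np.round(holes(im,(285,255,360,305)),1).tolist())
if len(hs)==2:
    P=p2w(M,[h[:2] for h in hs],0.013); d=P[1]-P[0]; print(P.round(4).tolist(),np.linalg.norm(d),P.mean(0),np.arctan2(d[1],d[0]))
c=p2w(M,[(126,106),(402,117),(380,338),(150,332)],0.035); print("bin corners",c.round(3).tolist(), np.linalg.norm(c[1]-c[0]),np.linalg.norm(c[2]-c[1]))
# scene check
S=model("scene"); print(p2w(S,(346,226),.025))
E
```

```text
[[286.8, 179.8, 39.9], [362.7, 176.9, 42.2]]
[[341.4, 283.2, 24.8], [302.1, 277.6, 26.2]]
[[0.5461, -0.1835, 0.013], [0.6262, -0.1801, 0.013]] 0.08011885680493173 [ 0.58613048 -0.18180041  0.013     ] 0.041338442986666495
bin corners [[0.4, -0.107, 0.035], [0.658, -0.117, 0.035], [0.651, -0.365, 0.035], [0.388, -0.357, 0.035]] 0.2584430205564829 0.24809662223286202
[[ 0.592364   -0.20284525  0.025     ]]
```

```bash
python3 - <<'E'
from h import *
im={c:cv2.imread(f"pics/{c}0.png") for c in("scene","side")}
for c in im:
    M=model(c); print(c,w2p(M,[(0.586,-0.182,0.035),(.4,-.107,.035),(.658,-.117,.035),(.651,-.365,.035),(.388,-.357,.035),(0,0,0)]).round(1).tolist())
a=im["scene"][165:285,245:395]; cv2.imwrite("pics/a.png",cv2.resize(a,None,fx=5,fy=5,interpolation=cv2.INTER_CUBIC))
E
```

```text
scene [[349.2, 218.6], [319.5, 178.1], [383.1, 219.2], [322.5, 268.7], [257.0, 216.4], [263.5, 127.8]]
side [[279.2, 213.7], [330.5, 232.2], [250.9, 221.4], [278.0, 187.7], [348.3, 195.2], [472.8, 282.3]]
```

View pics/a.png

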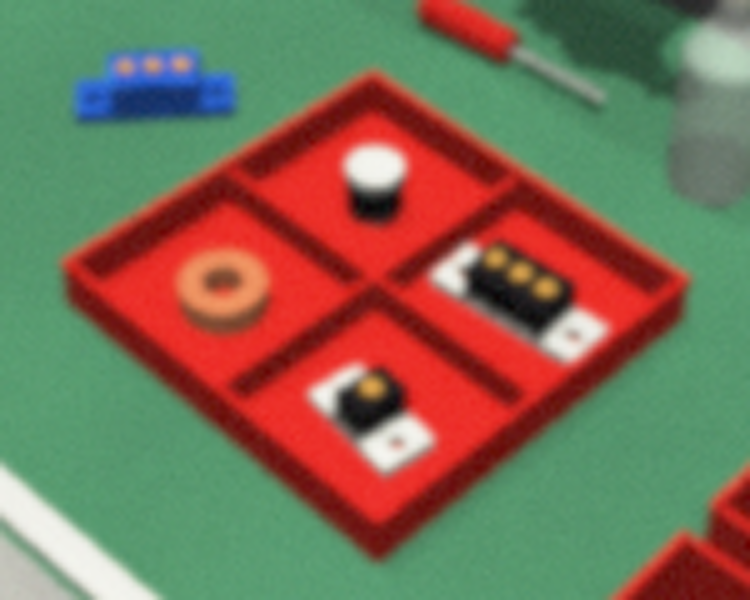

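Projected into the scene picture, the wrist measurement agrees to about 1 px (brick top at (349,219)). I'll align over the module and turn, with the fingers partly closed to clear the compartment walls.

send_rows(motion="-0.4 -0.3 0.1 1 -0.15; -0.4 -0.5 0.3 2 -0.3; -0.4 -0.8 0.4 3 -0.45; -0.4 -1.0 0.6 4 -0.6; -0.4 -1.1 0.6 5 -0.75")

```text
clock: 2.1
eef_pos: [0.586, -0.1799, 0.1815]
tool_rot: [0.395, 0.919, 0.0, 0.0]
ft_force: [-0.6, -0.1, 0.0]
grip_width: 0.0597
grasp_force: 0.0
```

send_rows(motion="-0.4 0 0 2 -0.15; -0.4 0 0 4 -0.3; -0.4 0 0 6 -0.45; -0.4 0 0 7 -0.6; -0.4 0 0 7 -0.75")

```text
clock: 2.6
eef_pos: [0.5844, -0.1793, 0.1096]
tool_rot: [0.031, 1.0, 0.001, -0.002]
ft_force: [-0.2, -0.6, -0.1]
grip_width: 0.0595
grasp_force: 0.0
```

send_rows(motion="-0.4 0 0 0 -0.11; -0.4 0 0 0 -0.11; -0.4 0 0 0 -0.11")

```text
clock: 2.9
eef_pos: [0.5861, -0.1803, 0.1119]
tool_rot: [-0.019, 1.0, -0.0, 0.0]
ft_force: [-1.2, -0.1, -0.5]
grip_width: 0.0602
grasp_force: 0.0
```

```bash
python3 - <<'E'
from h import *
o=bot.get_obs(); M=model("wrist",o); snap("wrist","w2.png")
Rm=R.from_quat(o["tool_rot"]).as_matrix()
print(o["clock"],o["eef_pos"],o["grip_width"],o["joint_pos"]); print(Rm.round(3))
C=np.array([.5861,-.1818,.013]); a=.0413; ax=np.array([np.cos(a),np.sin(a),0])
print(w2p(M,[C+.04*ax,C-.04*ax,C+[0,0,.022]]).round(1))
print((Rm.T@(C-o["eef_pos"])*100).round(2), "yaw err",np.arctan2(*(Rm.T@ax)[[1,0]]))
E
```

```text
2.9 [ 0.58605353 -0.18025292  0.11187972] 0.06017549525807551 [-2.98403794e-01  5.33227922e-01  1.23070019e-01  1.15997462e+00
  3.21657374e-05 -3.36399931e-01]
[[-0.999 -0.038  0.001]
 [-0.038  0.999 -0.   ]
 [-0.001 -0.    -1.   ]]
[[313.9 250.4]
 [313.2 144. ]
 [313.2 209.7]]
[ 0.01 -0.15  9.89] yaw err 3.138288740331574
```

View pics/w2.png

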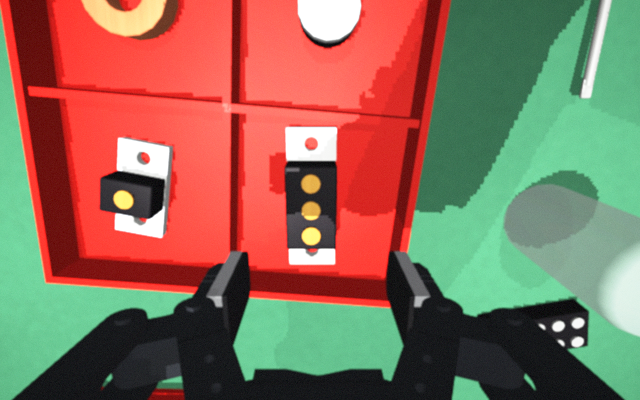

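The module sits between the fingers, with its near hole at (311,144) against (313,144) predicted. Descending and gripping.

send_rows(motion="-0.4 0 -0.2 3 0; -0.4 0 -0.2 6 0; -0.4 0 -0.2 8.5 0; -0.4 0 -0.2 9.6 0; -0.4 0 -0.2 10 0")

```text
clock: 3.45
eef_pos: [0.5852, -0.1826, 0.0101]
tool_rot: [-0.019, 1.0, 0.0, -0.001]
ft_force: [0.4, 0.5, 0.4]
grip_width: 0.0596
grasp_force: 0.0
```

send_rows(motion="-0.4 0 0 0 0; 0.5 0 0 0 0; 1 0 0 0 0; 1 0 0 0 0; 1 0 0 0 0")

```text
clock: 3.95
eef_pos: [0.5875, -0.1836, 0.0133]
tool_rot: [-0.019, 1.0, -0.001, 0.002]
ft_force: [0.6, 0.5, 6.4]
grip_width: 0.0328
grasp_force: 61.7
```

send_rows(motion="1 0 0 0 0; 1 0 0 0 0; 1 0 0 0 0; 1 0 0 0 0")

```text
clock: 4.35
eef_pos: [0.5875, -0.1836, 0.0133]
tool_rot: [-0.02, 1.0, -0.001, 0.002]
ft_force: [-0.5, -0.1, 6.6]
grip_width: 0.0326
grasp_force: 61.7
```

send_rows(motion="1 0 0 -2 0; 1 0 0 -5 0; 1 0 0 -9 0; 1 0 0 -13 0; 1 0 0 -17 0")

```text
clock: 4.85
eef_pos: [0.5853, -0.1827, 0.1822]
tool_rot: [-0.02, 1.0, 0.0, -0.001]
ft_force: [0.7, -0.6, -1.7]
grip_width: 0.0329
grasp_force: 60.7
```

send_rows(motion="1 0 0 -4 0.05; 1 0 0 -7 0.15; 1 0 0 -9 0.3; 1 0 0 -9 0.45; 1 0 0 -9 0.6")

```text
clock: 5.35
eef_pos: [0.5862, -0.1829, 0.2721]
tool_rot: [0.28, 0.96, 0.0, 0.001]
ft_force: [-0.0, -0.3, -3.5]
grip_width: 0.0326
grasp_force: 60.8
```

```bash
python3 - <<'E'
from h import *
M=model("side"); print(p2w(M,[(264,287),(251,310)],.062).round(3).tolist())
o=bot.get_obs(); print(o["clock"],o["eef_pos"],o["grip_width"],o["grasp_force"],o["ft_force"])
im=cv2.imread("pics/side0.png")[235:365,160:330]; cv2.imwrite("pics/b.png",cv2.resize(im,None,fx=4.5,fy=4.5,interpolation=cv2.INTER_CUBIC))
E
```

```text
[[0.495, 0.2, 0.062], [0.496, 0.278, 0.062]]
5.35 [ 0.58620154 -0.18293702  0.27209664] 0.03263269399740439 60.84530711174011 [-0.02391717 -0.29907329 -3.48255937]
```

View pics/b.png

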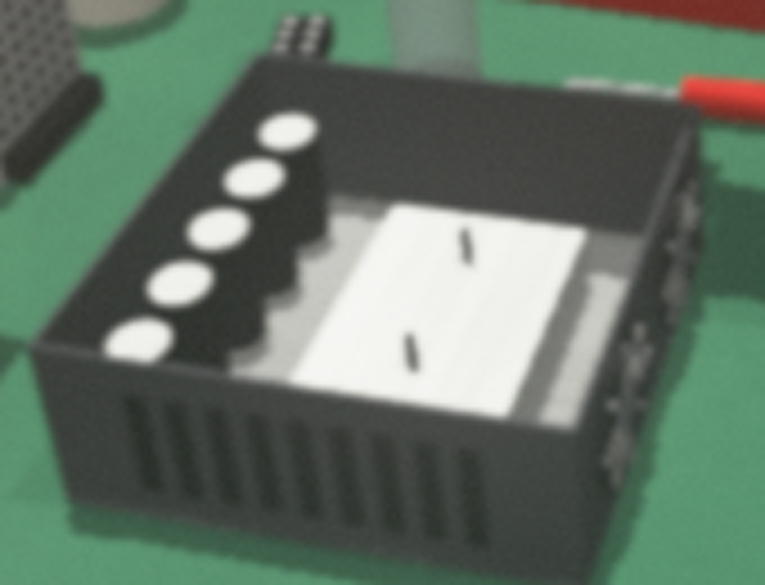

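The side picture shows the pin tips at (263,286) and (251,309), which gives (0.495,0.198) and (0.496,0.276). They are 78 mm apart, so the seat is near (0.496,0.237) with yaw about 0. I'll carry the module to a viewing spot short of it.

send_rows(motion="1 2 1.9 0 0.15; 1 5 4.7 0 0.3; 1 8.5 8 0 0.45; 1 12 11.3 0 0.6; 1 15.5 14.5 0 0.75")

```text
clock: 5.85
eef_pos: [0.5321, 0.0195, 0.2708]
tool_rot: [0.602, 0.799, -0.0, -0.001]
ft_force: [0.8, 0.1, -1.8]
grip_width: 0.0326
grasp_force: 60.8
```

```bash
python3 - <<'E'
from h import *
o=bot.get_obs(); Rm=R.from_quat(o["tool_rot"]).as_matrix(); print(o["eef_pos"],Rm.round(3).tolist())
print(Rm.T@(np.array([.496,.15,.26])-o["eef_pos"])*100, "twist", np.arctan2(Rm[1,1],Rm[0,1]))
E
```

```text
[0.53213273 0.01953505 0.27081663] [[-0.276, 0.961, -0.001], [0.961, 0.276, 0.0], [0.001, -0.001, -1.0]]
[13.53628328  0.13197954  1.09013113] twist 0.2798515982952485
```

send_rows(motion="1 4 0 0 0.14; 1 8 0 0.5 0.26; 1 12 0 1 0.26; 1 12.5 0 1 0.26; 1 12.5 0 1 0.26")

```text
clock: 6.35
eef_pos: [0.4972, 0.139, 0.2609]
tool_rot: [0.697, 0.717, -0.001, -0.0]
ft_force: [0.5, -0.2, -2.2]
grip_width: 0.0326
grasp_force: 60.8
```

send_rows(motion="1 0 0 0 0; 1 0 0 0 0; 1 0 0 0 0")

```text
clock: 6.65
eef_pos: [0.4985, 0.1367, 0.2614]
tool_rot: [0.699, 0.716, -0.0, 0.0]
ft_force: [0.7, -0.6, -1.5]
grip_width: 0.0327
grasp_force: 60.8
```

```bash
python3 - <<'E'
from h import *
o=bot.get_obs(); M=model("wrist",o); snap("wrist","w3.png")
Rm=R.from_quat(o["tool_rot"]).as_matrix(); print(o["clock"],o["eef_pos"],Rm.round(3).tolist(),o["joint_pos"].round(2))
print(w2p(M,[(.495,.198,.062),(.496,.276,.062)]).round(1))
E
```

```text
6.65 [0.49845155 0.13669637 0.26138043] [[-0.024, 1.0, 0.0], [1.0, 0.024, -0.0], [-0.0, 0.0, -1.0]] [ 0.27  0.26  0.11  1.42 -0.    1.81]
[[316.5 106.4]
 [319.7  14.5]]
```

View pics/w3.png

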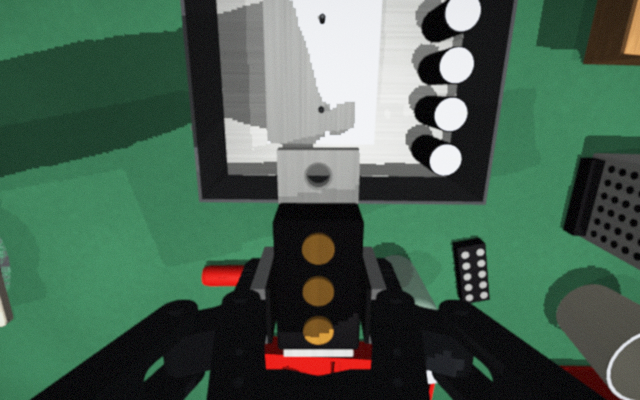

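The view shows the near flange hole at (318,174) and the pins at about (321,109) and (322,18). I'll measure all three more finely.

```bash
python3 - <<'E'
from h import *
im=cv2.imread("pics/w3.png"); g=im.min(2)
for (x0,y0,x1,y1,t) in [(308,98,332,118,110),(308,2,336,34,110),(296,155,340,192,100)]:
    c=cv2.resize(g[y0:y1,x0:x1],None,fx=4,fy=4,interpolation=cv2.INTER_CUBIC)
    n,l,s,ce=cv2.connectedComponentsWithStats((c<t).astype(np.uint8))
    print([(np.round(s[i][:4]/4+[x0,y0,0,0],1).tolist(),s[i][4]/16,(ce[i]/4+[x0-.375,y0-.375]).round(1).tolist()) for i in range(1,n) if s[i][4]>30])
print(g[98:118:1,314:330]); print(g[4:32,314:332])
E
```

```text
[([318.5, 106.2, 5.8, 6.8], np.float64(31.0625), [320.9, 109.2])]
[([319.2, 14.2, 5.8, 9.5], np.float64(41.625), [321.7, 18.4])]
[([306.8, 170.2, 23.2, 16.5], np.float64(253.0), [317.8, 178.5])]
[[180 180 182 181 177 179 176 191 230 240 243 242 242 241 242 241]
 [183 180 181 180 177 176 174 189 231 242 240 243 242 242 241 242]
 [185 180 180 182 177 179 174 191 225 239 241 240 241 241 242 242]
 [181 180 182 177 179 179 173 186 206 221 223 225 236 242 241 243]
 [183 181 181 180 178 175 175 178 186 189 189 198 230 238 240 241]
 [184 181 180 182 182 178 175 177 182 178 175 182 202 222 222 226]
 [185 183 181 183 180 173 173 176 180 178 171 168 176 187 189 198]
 [183 180 182 181 178 168 151 154 165 170 166 156 158 165 171 191]
 [182 179 180 181 164 138 102  97 124 150 158 155 152 161 168 189]
 [182 182 181 176 138  86  52  46  69 106 141 150 149 153 163 184]
 [182 180 177 162 110  51  34  40  42  77 124 149 154 152 156 177]
 [179 183 177 157 106  52  47  51  41  70 122 149 150 154 152 167]
 [179 184 180 165 113  57  44  46  41  72 120 151 156 156 155 161]
 [178 177 179 167 130  74  48  46 
[... 1836 characters left out ...]
237 238 238 237 238 237]
 [238 238 238 238 240 221 162 103  94 130 189 233 238 237 238 238 238 238]
 [238 238 238 238 239 237 220 201 197 209 231 238 239 238 239 238 238 239]
 [238 239 237 238 238 239 237 237 237 238 240 239 238 238 238 238 238 238]
 [238 238 238 239 237 237 239 240 239 238 239 237 239 238 239 239 239 239]
 [239 238 238 239 238 238 238 238 239 239 240 239 239 239 239 238 238 238]
 [239 237 238 238 238 238 239 239 239 238 239 239 238 237 239 238 238 239]
 [238 238 239 238 239 239 238 238 238 238 238 238 238 239 239 238 238 236]
 [237 238 239 239 237 237 237 240 238 239 239 238 238 238 239 238 239 239]
 [239 240 239 240 238 239 239 239 238 237 239 238 240 238 240 238 238 239]]
```

```bash
python3 - <<'E'
from h import *
eef=np.array([0.49845155,0.13669637,0.26138043]); o=bot.get_obs(); Rm=R.from_quat(o["tool_rot"]).as_matrix()
M=model("wrist",dict(eef_pos=eef,tool_rot=o["tool_rot"]))
P=p2w(M,[(320.8,109.6),(321.9,16.3)],.062); d=P[1]-P[0]; S=P.mean(0)
print("pins",P.round(4).tolist(),"dist",np.linalg.norm(d),"yaw from y",np.arctan2(-d[0],d[1]),"seat",S)
for z in(eef[2]-.001,eef[2]+.001,eef[2]+.003):
    h=p2w(M,(318.2,175),z)[0]; print("hole tool mm",(Rm.T@(h-eef)*1e3).round(2))
hd=Rm.T@(d/np.linalg.norm(d)); print("pin line in tool: angle",np.arctan2(hd[1],hd[0]))
print("shift tool cm",Rm.T@(S-eef)*100, "tool yaw", np.arctan2(-Rm[0,0],Rm[1,0]))
E
```

```text
pins [[0.4991, 0.1952, 0.062], [0.4979, 0.2747, 0.062]] dist 0.0794682048806535 yaw from y 0.014906499507979152 seat [0.49850863 0.23493555 0.062     ]
hole tool mm [42.4  -0.51  1.  ]
hole tool mm [42.88 -0.51 -1.  ]
hole tool mm [43.35 -0.51 -3.  ]
pin line in tool: angle 0.00932335366370859
shift tool cm [ 9.82224901  0.24240938 19.93739222] tool yaw 0.02422984872518106
```

Pin spacing measures 79.5 mm, which fits. The held module's centre sits +2.9 mm in tool x and -0.5 mm in tool y. I'll move over the seat, come down to about 30 mm above the tips, and check.

send_rows(motion="1 2 0.1 0 0.01; 1 5 0.2 0 0.01; 1 8 0.3 0 0.01; 1 9.5 0.3 0 0.01; 1 9.5 0.3 0 0.01")

```text
clock: 7.2
eef_pos: [0.4986, 0.2341, 0.261]
tool_rot: [0.701, 0.713, -0.0, -0.0]
ft_force: [0.5, -0.3, -2.7]
grip_width: 0.0326
grasp_force: 60.8
```

send_rows(motion="1 0 0 3 0; 1 0 0 7 0; 1 0 0 11 0; 1 0 0 14.5 0; 1 0 0 16 0")

```text
clock: 7.7
eef_pos: [0.4962, 0.2301, 0.0975]
tool_rot: [0.702, 0.712, -0.003, -0.001]
ft_force: [-0.4, -1.6, -1.4]
grip_width: 0.0331
grasp_force: 60.7
```

send_rows(motion="1 0 0 0 0; 1 0 0 0 0; 1 0 0 0 0; 1 0 0 0 0")

```text
clock: 8.1
eef_pos: [0.4998, 0.2332, 0.1031]
tool_rot: [0.701, 0.713, 0.002, 0.001]
ft_force: [0.2, 0.5, -2.1]
grip_width: 0.0328
grasp_force: 60.7
```

```bash
python3 - <<'E'
from h import *
o=bot.get_obs(); M=model("wrist",o); im=snap("wrist","w4.png")
Rm=R.from_quat(o["tool_rot"]).as_matrix(); print(o["clock"],o["eef_pos"],Rm.round(4).tolist(),o["ft_force"])
S=np.array([.4985,.2349,.062]); print("S in tool cm",Rm.T@(S-o["eef_pos"])*100,"yaw",np.arctan2(-Rm[0,0],Rm[1,0]))
print(w2p(M,[(.4979,.2747,.062)]))
s=snap("side","s4.png")
a=cv2.resize(im[130:230,250:390,::-1],None,fx=5.7,fy=5.7,interpolation=cv2.INTER_CUBIC)[:570,:790]
cv2.imwrite("pics/w4c.png",a)
E
```

```text
8.1 [0.49980406 0.23319563 0.10308746] [[-0.0158, 0.9999, 0.0031], [0.9999, 0.0158, 0.0013], [0.0012, 0.0031, -1.0]] [ 0.15959267  0.47027151 -2.11191403]
S in tool cm [ 0.16741165 -0.14060158  4.10853371] yaw 0.015833006924338266
[[316.53824502 159.06856053]]
```

View pics/w4c.png

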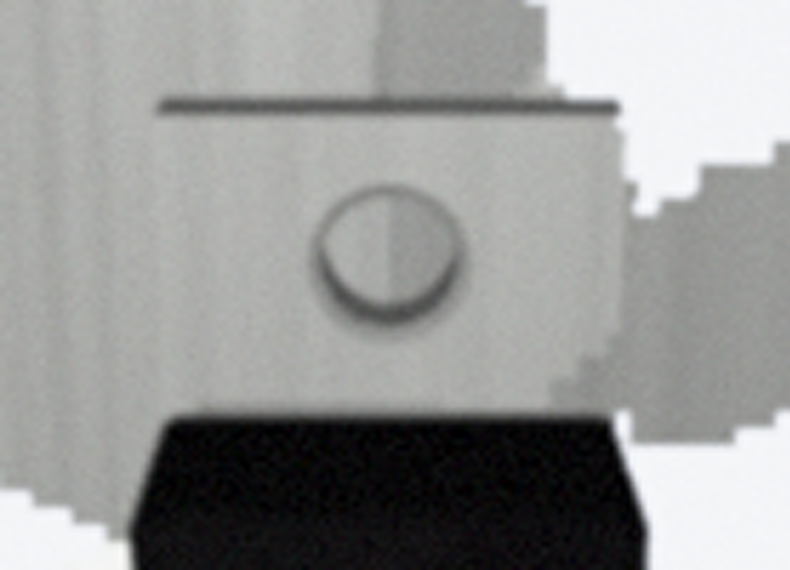

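The hole is at (318.2,174.7), unchanged in the grip; the pin is still hidden under the flange. I'll come down to the final height and let it settle.

send_rows(motion="1 0 0 0.6 0; 1 0 0 1.2 0; 1 0 0 1.7 0; 1 0 0 2 0; 1 0 0 2.1 0")

```text
clock: 8.7
eef_pos: [0.4981, 0.2327, 0.0795]
tool_rot: [0.701, 0.713, -0.001, -0.0]
ft_force: [-0.1, 0.1, -2.1]
grip_width: 0.0332
grasp_force: 60.7
```

send_rows(motion="1 0 0 0 0; 1 0 0 0 0; 1 0 0 0 0; 1 0 0 0 0; 1 0 0 0 0")

```text
clock: 9.2
eef_pos: [0.4987, 0.233, 0.0805]
tool_rot: [0.701, 0.713, 0.0, 0.0]
ft_force: [-0.6, 0.5, -2.2]
grip_width: 0.0331
grasp_force: 60.7
```

send_rows(motion="1 0 0 0 0; 1 0 0 0 0; 1 0 0 0 0; 1 0 0 0 0; 1 0 0 0 0")

```text
clock: 9.7
eef_pos: [0.4985, 0.2329, 0.0803]
tool_rot: [0.701, 0.713, 0.0, -0.0]
ft_force: [0.3, 0.9, -2.1]
grip_width: 0.0329
grasp_force: 60.7
```

```bash
python3 - <<'E'
from h import *
S=np.array([.4985,.2349,.062])
for i in range(3):
    o=bot.get_obs(); M=model("wrist",o); im=snap("wrist","w5.png")
    Rm=R.from_quat(o["tool_rot"]).as_matrix(); print(o["clock"],o["eef_pos"].round(4),Rm[:,2].round(4),"S in tool cm",(Rm.T@(S-o["eef_pos"])*100).round(3),"yaw",np.arctan2(-Rm[0,0],Rm[1,0]).round(4))
a=cv2.resize(im[130:230,250:390,::-1],None,fx=4,fy=4,interpolation=cv2.INTER_CUBIC)
s=snap("side","s5.png"); b=cv2.resize(s[250:350,195:335,::-1],None,fx=4,fy=4,interpolation=cv2.INTER_CUBIC)[:200*2]
cv2.imwrite("pics/w5c.png",cv2.resize(np.vstack([a,b]),None,fx=.74,fy=.74,interpolation=cv2.INTER_AREA))
print(w2p(M,[(.4979,.2747,.062)]),w2p(model("side"),[(.4979,.2747,.062),(.4979,.2747,.072),(.4991,.1952,.072)]))
E
```

```text
9.7 [0.4985 0.2329 0.0803] [-0.  0. -1.] S in tool cm [ 1.970e-01 -1.000e-03  1.833e+00] yaw 0.0162
9.75 [0.4985 0.2329 0.0803] [-0. -0. -1.] S in tool cm [ 0.196 -0.     1.831] yaw 0.0162
9.8 [0.4985 0.2329 0.0803] [-1.e-04 -0.e+00 -1.e+00] S in tool cm [0.198 0.004 1.83 ] yaw 0.0162
[[319.4888663  167.66383893]] [[250.91529016 308.78900145]
 [250.4689779  305.32380408]
 [262.77827879 282.04044123]]
```

View pics/w5c.png

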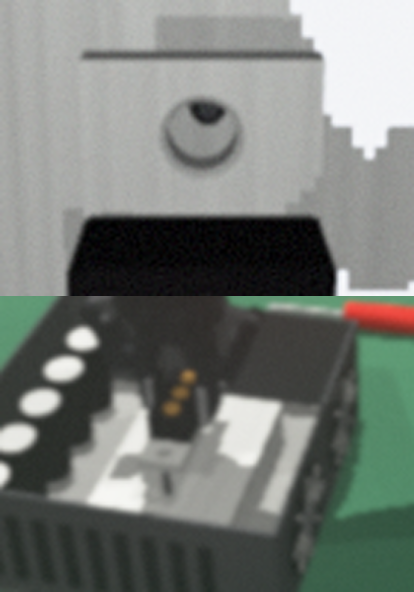

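```bash
python3 - <<'E'
from h import *
im=cv2.imread("pics/w5.png")
print(im.min(2)[158:190,303:334:1])
a=cv2.resize(im[155:195,295:342],None,fx=14,fy=14,interpolation=cv2.INTER_CUBIC); cv2.imwrite("pics/z.png",a)
E
```

```text
[[179 180 180 176 177 173 177 177 179 176 177 176 176 176 177 177 176 179
  181 179 180 179 177 179 180 175 176 174 177 172 173]
 [174 175 182 176 176 178 174 177 178 176 178 174 175 175 176 176 180 177
  180 180 180 179 180 177 176 177 176 178 175 174 169]
 [176 180 177 178 175 173 172 174 179 177 177 174 175 176 176 181 177 180
  182 179 181 181 179 173 177 176 177 174 173 173 173]
 [176 177 175 178 177 175 174 175 179 178 177 172 173 175 171 175 174 179
  177 178 178 177 177 175 179 173 173 174 174 174 171]
 [180 178 178 176 178 171 176 177 174 175 167 164 159 153 152 151 159 162
  160 169 171 175 180 176 178 178 181 174 173 172 171]
 [173 179 180 180 176 176 177 172 166 158 145 138 132 127 125 125 131 136
  140 144 158 163 172 175 176 179 174 177 176 174 173]
 [174 176 177 175 175 174 165 158 145 138 124 105  92  88  89  89  96 102
  104 117 130 142 155 166 175 175 177 174 177 171 172]
 [175 180 180 179 174 162 153 136 132 130 109  81  56  46  53  60  58  68
   71  78  95 109 129 145 156 167 175 177 172 172 171]
 [175 177 179 172 166 151 133 131 138 138 116  71  39  29  43  52  5
[... 2328 characters left out ...]
   80  80  86  89 104 120 139 145 154 161 168 166 169]
 [172 175 174 170 155 147 141 129 121 104  91  90  85  84  81  84  83  80
   85  88 100 113 130 137 147 152 161 171 172 171 165]
 [173 169 174 174 168 156 148 142 137 125 123 114 102  99  96  91  97  99
  102 115 133 142 145 149 152 162 164 171 171 171 166]
 [167 172 176 170 169 163 156 152 145 146 139 137 132 123 122 122 121 131
  132 142 143 146 153 156 162 168 171 172 167 167 168]
 [171 172 170 172 171 165 168 166 157 157 149 151 141 143 141 144 143 146
  147 150 151 157 160 166 173 173 170 168 172 175 166]
 [172 172 173 174 172 168 170 173 166 164 159 156 153 148 150 150 153 156
  158 160 159 164 167 174 169 172 172 174 170 170 167]]
```

View pics/z.png

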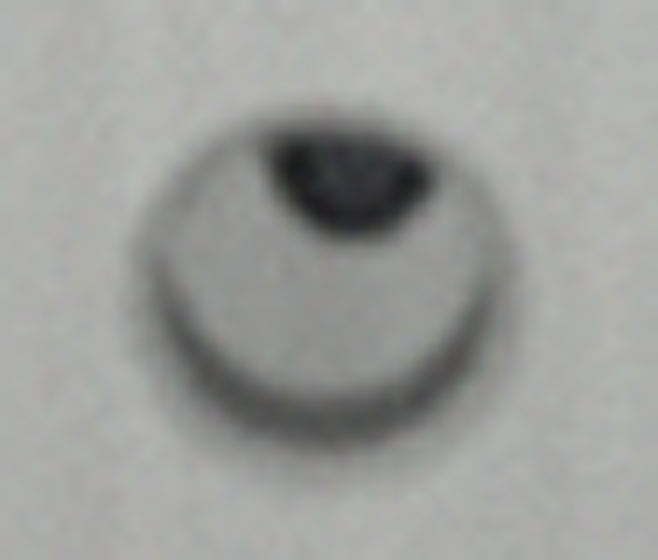

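The zoomed crop shows the pin tip centred near (319.9,165.5), seen through the hole at (318.2,175.3). After parallax that is a residual of about +0.8 mm in tool y and about 0 in tool x. I'll trim it and settle.

send_rows(motion="1 -0.02 0.04 0 0; 1 -0.02 0.07 0 0; 1 -0.02 0.07 0 0; 1 -0.02 0.07 0 0; 1 -0.02 0.07 0 0")

```text
clock: 10.4
eef_pos: [0.4992, 0.2327, 0.0803]
tool_rot: [0.701, 0.713, -0.0, 0.0]
ft_force: [-0.7, 1.1, -2.0]
grip_width: 0.0327
grasp_force: 60.7
```

send_rows(motion="1 0 0 0 0; 1 0 0 0 0; 1 0 0 0 0; 1 0 0 0 0; 1 0 0 0 0")

```text
clock: 10.9
eef_pos: [0.4992, 0.2327, 0.0803]
tool_rot: [0.701, 0.713, 0.0, -0.0]
ft_force: [0.1, -0.1, -2.8]
grip_width: 0.0327
grasp_force: 60.7
```

```bash
python3 - <<'E'
from h import *
o=bot.get_obs(); im=snap("wrist","w6.png").min(2)
Rm=R.from_quat(o["tool_rot"]).as_matrix(); print(o["clock"],o["eef_pos"].round(4),Rm[:,2].round(4),o["ft_force"].round(1),o["grasp_force"],abs(o["joint_vel"]).max())
for r in (166,168,170): print(r,[303+c for c in np.where(im[r,303:334]<90)[0]])
print("hole row174",im[174,300:336])
# underside height check from the side camera: far-flange edge seen above pin
M=model("side"); print(w2p(M,[(.498,.2855,.072),(.498,.2855,.080)]).round(1))
s=cv2.cvtColor(vision.camera("side"),cv2.COLOR_RGB2GRAY); print(s[296:322,247:255])
E
```

```text
10.9 [0.4992 0.2327 0.0803] [-0.  0. -1.] [ 0.1 -0.1 -2.8] 60.7030463218689 0.0013634305533921304
166 [np.int64(313), np.int64(314), np.int64(315), np.int64(316), np.int64(317), np.int64(318), np.int64(319), np.int64(320), np.int64(321), np.int64(322), np.int64(323)]
168 [np.int64(313), np.int64(314), np.int64(315), np.int64(316), np.int64(317), np.int64(318), np.int64(319), np.int64(320), np.int64(321), np.int64(322), np.int64(323)]
170 [np.int64(315), np.int64(316), np.int64(317), np.int64(318), np.int64(319), np.int64(320), np.int64(321)]
hole row174 [171 166 170 165 145 131 115 124 142 143 143 146 149 145 139 140 143 141
 142 143 147 151 150 152 153 149 151 147 143 126 130 138 155 169 168 174]
[[248.5 308.8]
 [248.2 305.9]]
[[ 55  50  50  47  48  46  46  48]
 [ 77  71  66  59  57  55  51  52]
 [117 112 105 100  95  90  80  75]
 [148 145 144 140 139 130 122 116]
 [159 158 157 157 154 152 149 146]
 [159 156 153 150 150 153 158 160]
 [154 143 139 138 140 150 158 161]
 [150 142 134 136 142 149 158 160]
 [155 148 146 147 152 157 161 161]
 [154 151 150 155 154 156 160 162]
 [140 142 142 145 148 151 151 152]
 [131 132 132 131 134 136 138 137]
 [132 131 124 121 123 126 130 131]
 [138 134 122 109 109 118 128 131]
 [142 136 118  96  97 112 129 136]
 [140 134 119  92  87 108 129 138]
 [142 136 120  94  83  99 123 135]
 [142 136 121  95  80  94 116 135]
 [147 141 122  97  80  90 115 136]
 [151 144 127 104  84  93 115 137]
 [150 145 134 116  98 101 122 139]
 [149 145 138 128 117 119 133 148]
 [144 143 142 138 134 135 143 154]
 [147 147 145 143 142 144 150 157]
 [156 156 153 150 148 151 156 160]
 [160 159 156 155 154 157 160 162]]
```

```bash
python3 -c "
from h import *
print(workorder.job_done())"
```

```text
the job is handed in; nothing more can be done
None
```

I handed the job in with the long module still gripped, level and still about 10 mm above the pin tips. At the last check the visible hole was centred on its pin to within about 0.5 mm; the other hole was hidden by the gripper, so its alignment rests on the measured yaw.

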